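# Pestle back into the crowded caddy

### The arm

A 6-joint arm with a two-finger parallel gripper is mounted at the origin on the work surface. World frame = base frame: x ahead of the robot, y to its left, z up, the work surface at z = 0. Lengths are in m, angles in rad, forces in N, time in s.
With the tool pointing down it reaches from about 0.275 to 0.75 m from the base axis. Payload 10.2 kg.
Tool frame: the origin (TCP) lies between the finger pads; the fingertips stand 14 mm ahead of it and the grasp point (between the pads) lies 5 mm behind it (robot.tips_ahead is the distance from the TCP to the fingertips, in m); z points along the fingers, y is the direction in which the jaws open and shut (so a half turn about z gives the same grasp; the last joint's range is limited). The gripper opens to 85 mm and grips with 20 to 120 N. Pads are 22 mm wide; open, the fingers measure 114 mm over their backs; the gripper's body (76 mm by 85 mm) begins 54 mm behind the grasp point. The pads swing forward as they close: fully open they stand 13 mm farther back than shut.
Start: joints at [1.075, 0.313, 1.498, -0, 1.331, -0.223], TCP at [0.141, 0.506, 0.245] pointing down, gripper open.
Joint ranges: [-2.94, 2.94], [-0.97, 2.17], [0.19, 2.56], [-1.23, 4.37], [0.02, 3.11], [-2.88, 2.88]. Speed limits (rad/s): [2.39, 2.39, 3.01, 3.14, 3.14, 3.14].

### API

Orientations are given as a unit quaternion [x, y, z, w].
In Python, from bench import telemetry, viewer, ticket, robot gives the robot as it stands. The module is installed in compiled form; this text tells all that it offers.
- The arm moves only by the tool servo_tool, never from a script. Its argument "plan" is a list of rows, each a list of 3 entries, a list of its own where there are three numbers: the shift along the tool's x, y, z in m, then the turn about the tool's z in rad, then the closure, from 0 (fully open) to 1 (shut). In form: [[[x, y, z], spin, jaw], ...]. A call has 1 to 10 rows; each row shifts and turns the pose as measured when the row begins, along the tool's axes as they then stand; what a row does not reach is not made up. A row lasts 1/8 s, in which the tool goes at most 62.5 mm and 10.7 degrees, less where a joint would pass 70% of its speed; a pose out of reach is approached as far as the arm can. A call with a gripper value outside its range is refused whole. The fingers move at their own pace and stop on an object; "force" is the grip in N (left out, the last holds). Time passes only in rows, so rows that do not move let the fingers close. It gives the time, the measured TCP pose, the force and the opening at its end, in the units of the state.
- telemetry.sense(): the state, without advancing time (a new reading comes with each control period).
- viewer.camera(name): name is "scene" or "side" or "wrist"; returns the picture (384x512x3 uint8, blue, green, red); there is no depth.
- viewer.camera_info(name): a dict with "mtx" (3x3 intrinsics, pixels), "R" (3x3) and "t" (3): a world point X has camera coordinates R X + t; the wrist camera has in their place "tool_from_camera" (4x4, takes a point from camera to tool coordinates, whose origin is the TCP and whose axes are the flange's). Camera axes: x right, y down, z forward; pixel columns grow to the right and rows downward; lengths in m; the calibration is good to about 2 mm. A picture is of the moment at which its call begins: read the wrist's pose just before it. camera_info takes no time and is no camera call.
- ticket.hand_in(): hands the job in, once; it reports no verdict.
The state is a dict: "time": time; "joint_pos": joint angles; "joint_vel": joint speeds; "tau": joint torques, N m; "ee_pos": TCP position; "tool_rot": TCP orientation; "wrist_force": force on the tool from outside, world axes, zero at the start; "torque": the same for the moment, N m; "grip_width": finger opening in m.
Only numpy, scipy, OpenCV 4.12 (cv2) and the standard library are available. Lean on these libraries where they do the work, as an engineer would, in place of code of your own. Each camera call takes 0.05 s, during which the arm holds its last target. There are 200 camera calls.

### The job

Put the tall wooden pestle back into the steel utensil caddy, head down, between the two short wooden mashers that already stand there. The gap is too narrow, so ease the mashers gently aside as it goes in, lower it (do not drop it) until it stands upright on the caddy's floor, and leave both mashers standing in the caddy on either side of it.

Things in the scene. Friction and masses are not known exactly. Their poses are not given: they have to be found in the camera images.
- pestle_center (a point): Centre (95 mm above the foot) of the plain brown wooden pestle, z up its axis: 190 mm tall, round, 0.2 kg, standing on its head near a wooden pepper mill (140 mm, steel ball on top) and a bottle (140 mm). Flat foot 26 mm wide, tapering over 24 mm to the 38 mm head; from 58 to 100 mm it narrows to a 22 mm handle, 25 mm at 160 to 178 mm. Gripped 145 to 170 mm above the foot, fingers pass over the mashers.
- caddy_floor (a point): Centre of the inner floor, 4 mm above the table, of the utensil caddy: an open-topped steel box with slotted long sides, fixed. Outside 148 mm along its y axis, 64 mm along x, 80 mm high; inside 140 x 56 mm, walls and floor 4 mm; z up. The two mashers stand in it in a row along y.
- masher_left_center (a point): Centre (60 mm above the foot) of the loose masher in the caddy's +y half, z up its axis: pale wood, round, 120 mm tall, 0.15 kg, standing on a flat 40 mm foot. Head 44 mm thick up to 30 mm high, then sloping in to an 18 mm handle from 86 mm up. Smooth and sloped, it slides aside when the pestle is lowered beside it.
- masher_right_center (a point): Centre of the identical masher in the caddy's -y half. At the start the heads of the two mashers are 18 to 34 mm apart, and each has room to slide outwards to the caddy's end wall.
Not all that is in view belongs to the job. What is shaped like the part that bears pestle_center but pink or purple is not meant.

How it is judged:
By the outcome, as a careful person would: the job done as asked, in the order asked, and still so for the second after the job is handed in, with the robot touching nothing.
It also fails if it takes over 40 s, if anything falls off the work surface, if the arm or the gripper's body presses on something with over 40 N, if the wrist force passes 120 N, or if a joint passes its speed limit or range.

## Working session

There is one attempt and no reset: what is moved stays moved. The work goes in short steps, Python scripts to look and compute and a tool call to move; the robot and the scene stay as the last step left them, time stands still between calls to the robot, and variables do not carry over. Pictures are saved under pics/ and viewed, about 8 in all and at most 12, crops included, and the job is handed in when it is done.

Besides the shell and the picture viewer there is one more tool, called after "Call:" in YAML: its name, and indented under it one key for each argument. servo_tool: Moves the arm, as the interface text tells. Its arguments: {"type":"object","properties":{"plan":{"type":"array"},"force":{"type":"number"}},"required":["plan"]}

```bash
mkdir -p pics; cat > h.py <<'E'
import numpy as np, cv2
from bench import telemetry, viewer, ticket, robot
def cam(n):
    i=viewer.camera_info(n); return [np.array(i[k],float) for k in('mtx','R','t')]
def ray(n,u,v):
    K,R,t=cam(n); d=R.T@np.linalg.solve(K,[u,v,1]); return -R.T@t,d/np.linalg.norm(d)
def onz(n,u,v,z):
    o,d=ray(n,u,v); return o+d*(z-o[2])/d[2]
def proj(n,X):
    K,R,t=cam(n); p=K@(R@np.array(X)+t); return p[:2]/p[2]
def tri(u1,u2,n1='scene',n2='side'):
    (a,d),(b,e)=ray(n1,*u1),ray(n2,*u2)
    s=np.linalg.lstsq(np.c_[d,-e],b-a,rcond=None)[0]
    p,q=a+d*s[0],b+e*s[1]; return (p+q)/2,np.linalg.norm(p-q)
E
python3 - <<'E'
from h import *
a=viewer.camera('scene');b=viewer.camera('side')
cv2.imwrite('pics/scene.png',a);cv2.imwrite('pics/side.png',b)
for n in('scene','side'):
    o,d=ray(n,256,192);print(n,o.round(3),d.round(3))
s=telemetry.sense();print(s)
print(viewer.camera_info('wrist'))
E
```

```text
scene [ 0.827 -0.569  0.986] [-0.299  0.473 -0.829]
side [0.299 0.676 0.583] [ 0.239 -0.824 -0.514]
{'time': 0.1, 'joint_pos': array([ 1.07458786e+00,  3.13375868e-01,  1.49836632e+00, -3.14060601e-05,
        1.33100258e+00, -2.23396002e-01]), 'joint_vel': array([ 1.34767488e-04,  3.86845735e-05, -1.31548807e-03,  1.92446358e-03,
       -1.51311972e-03,  6.60161046e-04]), 'tau': array([ 1.74827586e-03, -4.12901473e+01, -2.60142267e+01, -1.34907236e-04,
        3.06278038e-03,  2.98389273e-05]), 'ee_pos': array([0.1413666 , 0.50538175, 0.24479964]), 'tool_rot': array([ 1.35979889e-01,  9.90711430e-01, -5.44540079e-04, -1.88548505e-04]), 'wrist_force': array([-0.03547105,  1.12903712,  0.15310268]), 'torque': array([-0.01670071,  0.02008195, -0.00278422]), 'grip_width': 0.08544791110804086}
{'mtx': array([[313.04661404,   0.        , 256.08956308],
       [  0.        , 313.04661404, 186.6241873 ],
       [  0.        ,   0.        ,   1.        ]]), 'tool_from_camera': array([[-3.90800070e-04, -9.51492598e-01, -3.07671389e-01,
         7.91482340e-02],
       [ 9.99999767e-01, -1.99482394e-04, -6.53274774e-04,
         1.60010505e-04],
       [ 5.60211087e-04, -3.07671573e-01,  9.51492454e-01,
        -1.27801019e-01],
       [ 0.00000000e+00,  0.00000000e+00,  0.00000000e+00,
         1.00000000e+00]])}
```

View pics/scene.png

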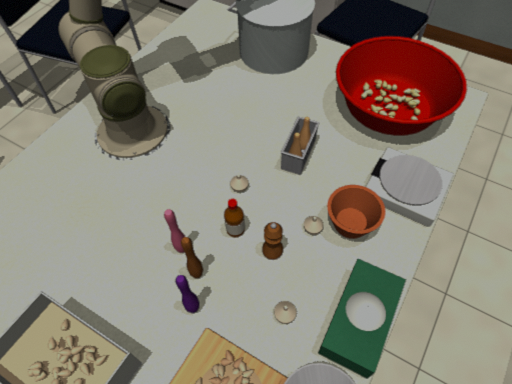

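View pics/side.png

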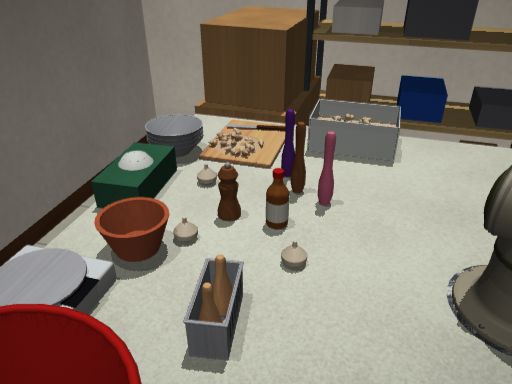

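Candidates for the pestle (scene px): pink (176,230), brown (193,257) and purple (187,294). In the side view they are at (327,170), (299,158) and (289,142). The plain brown one fits the description. I'll confirm it in a crop and measure.

```bash
python3 - <<'E'
from h import *
a=cv2.imread('pics/scene.png');b=cv2.imread('pics/side.png')
c1=cv2.resize(a[195:320,155:295],None,fx=2.8,fy=2.8,interpolation=cv2.INTER_CUBIC)
c2=cv2.resize(b[245:365,170:260],None,fx=2.9,fy=2.9,interpolation=cv2.INTER_CUBIC)
c3=cv2.resize(a[105:185,270:330],None,fx=4,fy=4,interpolation=cv2.INTER_CUBIC)
H=max(c.shape[0] for c in(c1,c2,c3))
c=np.hstack([cv2.copyMakeBorder(x,0,H-x.shape[0],0,4,0) for x in(c1,c2,c3)]);c=c[:, :];print(c.shape)
if c.shape[1]>800:c=cv2.resize(c,(800,int(H*800/c.shape[1])))
print(c.shape);cv2.imwrite('pics/crop1.png',c)
for n,u,t in(('scene',187,241),('side',300,125)):pass
print('pestle top', tri((187,240),(300,124)))
E
```

```text
(350, 905, 3)
(309, 800, 3)
pestle top (array([ 0.47147075, -0.2966457 ,  0.18475533]), np.float64(0.0002591975811168799))
```

View pics/crop1.png

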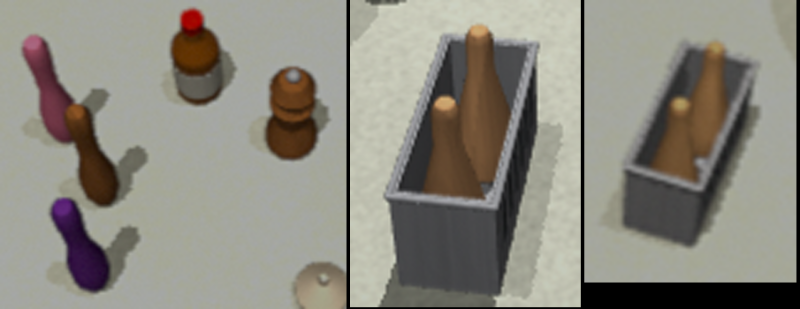

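The crop confirms it. The plain brown pestle sits at crop (95,155), between the pink and purple decoys. The caddy holds two mashers, and its rim corners are clear in both views.

```bash
python3 - <<'E'
from h import *
np.set_printoptions(precision=4,suppress=True)
sc=[(298.8,117.7),(318.9,123.4),(302.8,156.8),(281.9,151.9)]
sd=[(185.2,321.5),(225.8,322.6),(243,261.8),(207.1,259.4)]
for n,P in(('scene',sc),('side',sd)):
    X=np.array([onz(n,*p,.08) for p in P]);print(n,X[:,:2]);print('c',X.mean(0)[:2],'edges',np.linalg.norm(X-np.roll(X,-1,0),axis=1))
    r=cv2.minAreaRect((X[:,:2]*1000).astype(np.float32));print(r)
for s,d in(((306.8,118.6),(206.7,285.2)),((306.8,118.6),(220.7,257.1)),((297.2,134.4),(206.7,285.2)),((297.2,134.4),(220.7,257.1))):
    print(tri(s,d),onz('scene',*s,.12),onz('side',*d,.12))
print('pestle top',onz('scene',186.1,239.8,.19),onz('side',300,124,.19))
# feet by mask: pestle pixels in both
for n,ref in(('scene',(193,262)),('side',(299,165))):
    I=cv2.imread(f'pics/{n}.png');h=cv2.cvtColor(I,cv2.COLOR_BGR2HSV)
    m=((h[...,0]<20)&(h[...,1]>110)&(h[...,2]<150)).astype(np.uint8)
    k,l,st,ce=cv2.connectedComponentsWithStats(m);i=l[ref[1],ref[0]];print(n,st[i],ce[i])
    ys,xs=np.where(l==i);print('top',xs[ys<=ys.min()+4].mean(),ys.min(),'bot',xs[ys>=ys.max()-4].mean(),ys.max())
E
```

```text
scene [[0.4722 0.2477]
 [0.5352 0.2569]
 [0.5523 0.1187]
 [0.4926 0.1048]]
c [0.5131 0.182 ] edges [0.0637 0.1393 0.0613 0.1444]
((513.8920288085938, 180.8446044921875), (63.65251541137695, 144.6472930908203), 8.10558795928955)
side [[0.5293 0.2636]
 [0.4698 0.2487]
 [0.4877 0.1075]
 [0.5513 0.1191]]
c [0.5095 0.1847] edges [0.0613 0.1423 0.0647 0.1462]
((508.45782470703125, 185.54214477539062), (64.68258666992188, 148.08245849609375), 8.67218017578125)
(array([0.5094, 0.2203, 0.1197]), np.float64(0.00012731143750416957)) [0.5095 0.2201 0.12  ] [0.5092 0.2205 0.12  ]
(array([0.5093, 0.189 , 0.1492]), np.float64(0.023611995834003852)) [0.5095 0.2201 0.12  ] [0.5118 0.1515 0.12  ]
(array([0.513 , 0.1841, 0.0877]), np.float64(0.023744189617726667)) [0.5138 0.1522 0.12  ] [0.5092 0.2205 0.12  ]
(array([0.5128, 0.1519, 0.1199]), np.float64(0.0021736430617984247)) [0.5138 0.1522 0.12  ] [0.5118 0.1515 0.12  ]
pestle top [ 0.4719 -0.299   0.19  ] [ 0.4691 -0.284   0.19  ]
scene [181 237  22  41 426] [191.1808 258.162 ]
top 185.2 237 bot 195.90697674418604 277
side [  195    10   172   183 11166] [262.8953  76.1801]
top 313.6 10 bot 297.0 192
```

```bash
cat >> h.py <<'E'
def tool():
    from scipy.spatial.transform import Rotation as Ro
    s=telemetry.sense(); return s,np.array(s['ee_pos']),Ro.from_quat(s['tool_rot']).as_matrix()
def go(target,jaw_ang=None):
    "tool-frame shift to target (world) and spin to bring the jaw axis to jaw_ang (deg)"
    s,p,R=tool(); d=np.array(target)-p
    print('t',round(s['time'],2),'tcp',p.round(4),'toolx ang',np.degrees(np.arctan2(R[1,0],R[0,0])).round(2),'toolz',R[:,2].round(4),'jaw',np.degrees(np.arctan2(R[1,1],R[0,1])).round(2),'shift',(R.T@d).round(4),'|',np.linalg.norm(d).round(3),'F',s['wrist_force'].round(1),'w',round(s['grip_width'],4))
    if jaw_ang is not None:
        c=np.degrees(np.arctan2(R[1,1],R[0,1])); e=(jaw_ang-c+90)%180-90; print('spin',-np.radians(e).round(3),'q',s['joint_pos'].round(2))
def wray(u,v):
    s,p,R=tool(); i=viewer.camera_info('wrist'); T=np.array(i['tool_from_camera']); K=np.array(i['mtx'])
    return p+R@T[:3,3], R@T[:3,:3]@np.linalg.solve(K,[u,v,1])
def wonz(u,v,z):
    o,d=wray(u,v); return o+d*(z-o[2])/d[2]
def wproj(X):
    s,p,R=tool(); i=viewer.camera_info('wrist'); T=np.array(i['tool_from_camera']); K=np.array(i['mtx'])
    c=T[:3,:3].T@(R.T@(np.array(X)-p)-T[:3,3]); q=K@c; return q[:2]/q[2]
E
python3 - <<'E'
from h import *
np.set_printoptions(precision=3,suppress=True)
c=lambda x,y:(155+x/2.475,195+y/2.475)
for n,top,foot in(('pink',(36,43),(64,128)),('brown',(77,111),(102,190)),('purple',(64,207),(92,276))):
    print(n,'top@.19',onz('scene',*c(*top),.19),'foot@.0',onz('scene',*c(*foot),.012))
print('bottle top',onz('scene',*c(191,18),.14),'mill',onz('scene',*c(292,75),.14))
print('pot',onz('scene',275,20,.12), onz('scene',240,60,0),onz('scene',240,20,.12))
go([.47,-.295,.30],0)
E
```

```text
pink top@.19 [ 0.398 -0.261  0.19 ] foot@.0 [ 0.393 -0.262  0.012]
brown top@.19 [ 0.472 -0.299  0.19 ] foot@.0 [ 0.469 -0.3    0.012]
purple top@.19 [ 0.516 -0.377  0.19 ] foot@.0 [ 0.513 -0.378  0.012]
bottle top [ 0.486 -0.141  0.14 ] mill [ 0.605 -0.147  0.14 ]
pot [0.195 0.592 0.12 ] [0.116 0.472 0.   ] [0.086 0.531 0.12 ]
t 0.1 tcp [0.141 0.505 0.245] toolx ang 164.37 toolz [-0.001 -0.001 -1.   ] jaw 74.37 shift [-0.532 -0.682 -0.054] | 0.867 F [-0.   1.1  0.2] w 0.0854
spin 1.298 q [ 1.07  0.31  1.5  -0.    1.33 -0.22]
```

Call:
servo_tool:
  plan:
    - [[-0.02,-0.015,-0.03],0,0]
    - [[-0.045,-0.034,-0.02],0,0]
    - [[-0.045,-0.034,-0.01],0,0]
    - [[-0.045,-0.034,-0.005],0,0]
    - [[-0.045,-0.034,0],0,0]
    - [[-0.045,-0.034,0],0,0]
    - [[-0.045,-0.034,0],0,0]
    - [[-0.045,-0.034,0],0,0]
    - [[-0.045,-0.034,0],0,0]
    - [[-0.03,-0.02,0],0,0]

```text
time: 1.35
ee_pos: [0.461, 0.0874, 0.3102]
tool_rot: [0.134, 0.991, -0.002, -0.001]
wrist_force: [0.4, 1.2, -0.7]
grip_width: 0.0854
```

```bash
python3 -c "
from h import *
go([.471,-.299,.30],46)"
```

```text
t 1.35 tcp [0.461  0.0874 0.3102] toolx ang 164.63 toolz [-0.0027 -0.0039 -1.    ] jaw 74.63 shift [-0.112  -0.3698  0.0117] | 0.387 F [ 0.4  1.2 -0.7] w 0.0854
spin 0.5 q [-0.06  0.15  1.54 -0.    1.46 -1.36]
```

Call:
servo_tool:
  plan:
    - [[-0.016,-0.052,0.0015],0,0]
    - [[-0.016,-0.052,0.0015],0,0]
    - [[-0.016,-0.052,0.0015],0,0]
    - [[-0.016,-0.052,0.0015],0,0]
    - [[-0.016,-0.052,0.0015],0,0]
    - [[-0.016,-0.052,0.0015],0,0]
    - [[-0.016,-0.052,0.0015],0,0]
    - [[0,0,0],0.17,0]
    - [[0,0,0],0.17,0]
    - [[0,0,0],0.16,0]

```text
time: 2.6
ee_pos: [0.4709, -0.3088, 0.2954]
tool_rot: [0.383, 0.924, -0.001, -0.005]
wrist_force: [-0.7, 0.1, -0.2]
grip_width: 0.0851
```

```bash
python3 - <<'E'
from h import *
go([.471,-.299,.20],46)
I=viewer.camera('wrist');cv2.imwrite('pics/w1.png',I)
print('expect top',wproj([.471,-.299,.19]),'foot',wproj([.471,-.299,0]))
for n in ('scene','side'): cv2.imwrite(f'pics/{n}2.png',viewer.camera(n))
E
```

```text
t 2.6 tcp [ 0.4709 -0.3088  0.2954] toolx ang 134.91 toolz [-0.0092  0.0017 -1.    ] jaw 44.91 shift [0.0062 0.0075 0.0954] | 0.096 F [-0.7  0.1 -0.2] w 0.0851
spin -0.019 q [-0.79  0.37  1.28 -0.01  1.49 -1.57]
expect top [265.83583584 183.69440205] foot [262.53687789 142.9255574 ]
```

View pics/w1.png

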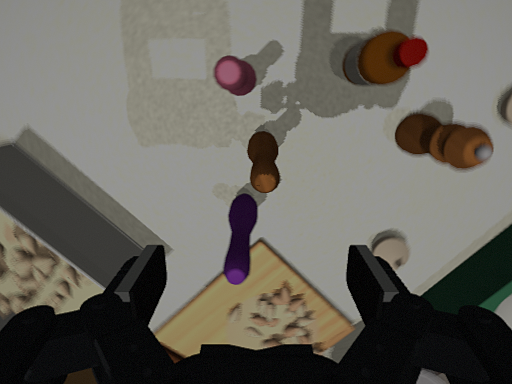

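The wrist view shows the brown pestle's top at (265,182) against a predicted (266,184), so the estimate holds. The fingers are clear of the pink one at (235,72) and the purple one at (237,275). I'll correct, settle, then descend.

Call:
servo_tool:
  plan:
    - [[0.006,0.0075,0.02],-0.02,0]
    - [[0,0,0],0,0]
    - [[0,0,0],0,0]

```text
time: 3.12
ee_pos: [0.4721, -0.2991, 0.2761]
tool_rot: [0.366, 0.931, -0.001, -0.004]
wrist_force: [-0.7, -0.2, 0.6]
grip_width: 0.0854
```

```bash
python3 - <<'E'
from h import *
go([.471,-.299,.153],46)
I=viewer.camera('wrist');h=cv2.cvtColor(I,cv2.COLOR_BGR2HSV)
e=wproj([.471,-.299,.19]);print(e)
x0,y0=int(e[0])-40,int(e[1])-60
m=((h[...,0]<20)&(h[...,1]>100)&(h[...,2]>40)).astype(np.uint8)
k,l,st,ce=cv2.connectedComponentsWithStats(m);i=l[int(e[1]),int(e[0])];print(st[i],ce[i])
ys,xs=np.where(l==i)
# lowest part of blob = top end (disc)
b=ys.max();w=[(y,xs[ys==y].min(),xs[ys==y].max()) for y in range(b-30,b+1,3)];print(w)
cv2.imwrite('pics/w2.png',cv2.resize(I[y0:y0+120,x0:x0+80],None,fx=4,fy=4))
for v in(e[1],b-8): print(wonz((w[5][1]+w[5][2])/2,v,.19))
E
```

```text
t 3.12 tcp [ 0.4721 -0.2991  0.2761] toolx ang 137.06 toolz [-8.2e-03  5.0e-04 -1.0e+00] jaw 47.07 shift [ 0.     -0.      0.1231] | 0.123 F [-0.7 -0.2  0.6] w 0.0854
spin 0.019 q [-0.77  0.37  1.33 -0.01  1.44 -1.59]
[255.96160474 199.45140572]
[ 239  140   30   68 1301] [252.92851653 176.23366641]
[(177, np.int64(247), np.int64(259)), (180, np.int64(244), np.int64(263)), (183, np.int64(241), np.int64(265)), (186, np.int64(241), np.int64(267)), (189, np.int64(240), np.int64(268)), (192, np.int64(240), np.int64(265)), (195, np.int64(240), np.int64(268)), (198, np.int64(241), np.int64(266)), (201, np.int64(242), np.int64(266)), (204, np.int64(245), np.int64(264)), (207, np.int64(251), np.int64(258))]
[ 0.46928719 -0.30084631  0.19      ]
[ 0.46903279 -0.30060765  0.19      ]
```

Call:
servo_tool:
  plan:
    - [[0.002,-0.0025,0.02],0,0]
    - [[0,0,0.03],0,0]
    - [[0,0,0.03],0,0]
    - [[0,0,0.025],0,0]
    - [[0,0,0.012],0,0]
    - [[0,0,0.006],0,0]
    - [[0,0,0],0,0]

```text
time: 4.05
ee_pos: [0.4695, -0.3028, 0.1545]
tool_rot: [0.365, 0.931, -0.003, 0.0]
wrist_force: [0.2, 0.3, -0.6]
grip_width: 0.0855
```

```bash
python3 - <<'E'
from h import *
go([.469,-.2995,.153],46)
a=viewer.camera('wrist');b=viewer.camera('scene');c=viewer.camera('side')
p=proj('scene',[.469,-.3,.15]).astype(int);q=proj('side',[.469,-.3,.15]).astype(int)
f=lambda I,p:cv2.resize(I[max(p[1]-60,0):max(p[1]-60,0)+130,p[0]-65:p[0]+65],(390,390),interpolation=cv2.INTER_CUBIC)
cv2.imwrite('pics/g1.png',np.hstack([f(b,p),f(c,q)]))
E
```

```text
t 4.05 tcp [ 0.4695 -0.3028  0.1545] toolx ang 137.19 toolz [-0.0019 -0.0061 -1.    ] jaw 47.19 shift [0.0026 0.0021 0.0015] | 0.004 F [ 0.2  0.3 -0.6] w 0.0855
spin 0.021 q [-0.78  0.47  1.52 -0.01  1.15 -1.6 ]
```

View pics/g1.png

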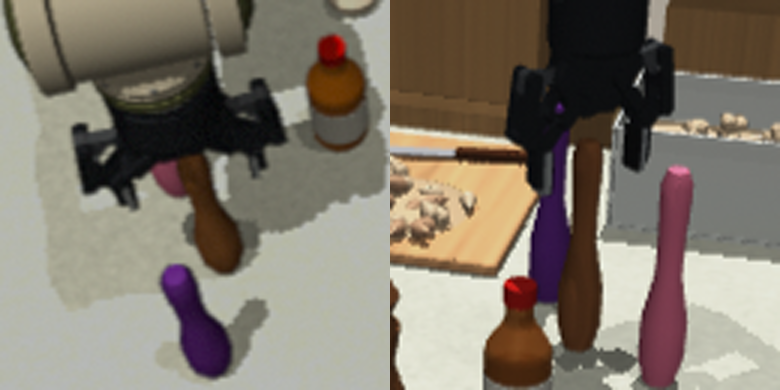

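The brown pestle stands between the open fingers (scene crop (205,190), side crop (585,240)), and the decoys are clear. I'll make a small correction and close gently.

Call:
servo_tool:
  plan:
    - [[0.0025,0.002,0.001],0,0]
    - [[0,0,0],0,0.5]
    - [[0,0,0],0,0.8]
    - [[0,0,0],0,1]
    - [[0,0,0],0,1]
    - [[0,0,0],0,1]
    - [[0,0,0],0,1]
  force: 50

```text
time: 5.08
ee_pos: [0.4696, -0.2996, 0.155]
tool_rot: [0.365, 0.931, -0.004, 0.002]
wrist_force: [-0.2, 1.4, 0.3]
grip_width: 0.024
```

Call:
servo_tool:
  plan:
    - [[0,0,-0.01],0,1]
    - [[0,0,-0.03],0,1]
    - [[0,0,-0.04],0,1]
    - [[0,0,-0.04],0,1]
    - [[0,0,-0.03],0,1]
    - [[0,0,-0.01],0,1]

```text
time: 5.82
ee_pos: [0.4685, -0.2978, 0.3203]
tool_rot: [0.365, 0.931, -0.003, -0.001]
wrist_force: [0.2, 0.3, -2.9]
grip_width: 0.024
```

```bash
python3 - <<'E'
from h import *
go([.511,.186,.32],98)
E
```

```text
t 5.83 tcp [ 0.4685 -0.2978  0.3203] toolx ang 137.19 toolz [-0.0032 -0.0053 -1.    ] jaw 47.19 shift [ 0.2976  0.3838 -0.0025] | 0.486 F [ 0.2  0.3 -2.9] w 0.024
spin -0.887 q [-0.77  0.34  1.27 -0.01  1.53 -1.6 ]
```

Call:
servo_tool:
  plan:
    - [[0.02,0.026,0],0,1]
    - [[0.03,0.039,0],0,1]
    - [[0.033,0.0425,0],0,1]
    - [[0.033,0.0425,0],0,1]
    - [[0.033,0.0425,0],0,1]
    - [[0.033,0.0425,0],0,1]
    - [[0.033,0.0425,0],0,1]
    - [[0.033,0.0425,0],0,1]
    - [[0.03,0.039,0],0,1]
    - [[0.02,0.025,0],0,1]

```text
time: 7.08
ee_pos: [0.5096, 0.1998, 0.3096]
tool_rot: [0.367, 0.93, -0.004, -0.008]
wrist_force: [0.2, -1.4, -2.6]
grip_width: 0.0236
```

Call:
servo_tool:
  plan:
    - [[0,0,0],-0.13,1]
    - [[0,0,0],-0.15,1]
    - [[0,0,0],-0.15,1]
    - [[0,0,0],-0.15,1]
    - [[0,0,0],-0.15,1]
    - [[0,0,0],-0.13,1]
    - [[0,0,0],0,1]
    - [[0,0,0],0,1]

```text
time: 8.07
ee_pos: [0.5069, 0.2021, 0.3015]
tool_rot: [-0.068, 0.998, -0.002, -0.016]
wrist_force: [-0.7, 0.1, -2.3]
grip_width: 0.0237
```

```bash
python3 - <<'E'
from h import *
go([.511,.186,.32],98)
a=viewer.camera('wrist');b=viewer.camera('scene');c=viewer.camera('side')
for n,I in zip(('w','s','d'),(a,b,c)):cv2.imwrite(f'pics/p_{n}.png',I)
p=proj('scene',[.511,.186,.13]).astype(int);q=proj('side',[.511,.186,.13]).astype(int);print(p,q)
f=lambda I,p,s:I[max(p[1]-s,0):max(p[1]-s,0)+2*s,p[0]-s:p[0]+s]
g=lambda I:cv2.resize(I,(400,400),interpolation=cv2.INTER_CUBIC)
cv2.imwrite('pics/g2.png',np.hstack([g(f(b,p,60)),g(f(c,q,100))]))
E
```

```text
t 8.07 tcp [0.5069 0.2021 0.3015] toolx ang -172.21 toolz [-0.0326 -0.0056 -0.9995] jaw 97.79 shift [-0.0013 -0.0165 -0.0186] | 0.025 F [-0.7  0.1 -2.3] w 0.0237
spin -0.004 q [ 0.16  0.34  1.31 -0.    1.52 -1.54]
[302 123] [213 265]
```

View pics/g2.png

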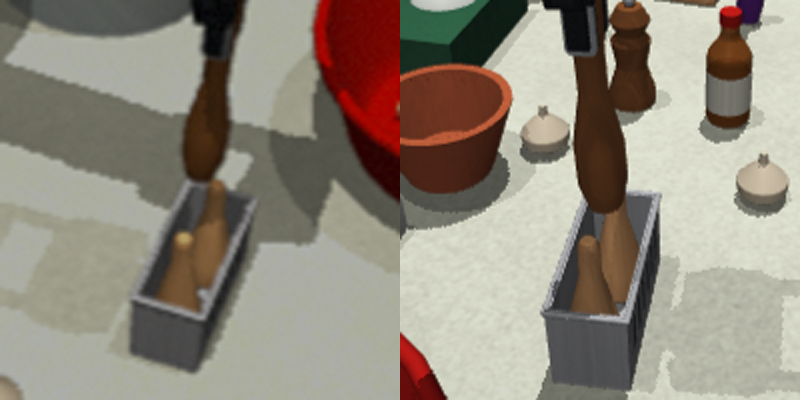

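View pics/p_w.png

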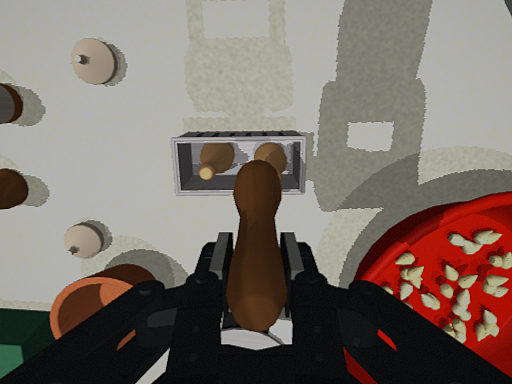

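The pestle hangs above the caddy near the left masher, and the tool has picked up about 2° of tilt in x. I'll work out where the foot is and test whether the tilt drifts at rest.

Call:
servo_tool:
  plan:
    - [[0,-0.008,-0.009],0,1]
    - [[0,-0.008,-0.009],0,1]
    - [[0,0,0],0,1]

```text
time: 8.6
ee_pos: [0.5102, 0.185, 0.3217]
tool_rot: [-0.068, 0.998, -0.002, -0.015]
wrist_force: [0.5, 0.8, -1.8]
grip_width: 0.0235
```

```bash
python3 - <<'E'
from h import *
np.set_printoptions(precision=4,suppress=True)
go([.511,.186,.32],98)
s,p,R=tool()
f=p+R@[0,0,.155];print('foot if straight',f,R)
B=viewer.camera('scene');C=viewer.camera('side');W=viewer.camera('wrist')
out=[]
for n,I in(('scene',B),('side',C),('wrist',W)):
    P=(lambda X:wproj(X)) if n=='wrist' else (lambda X:proj(n,X))
    J=I.copy();a=P(f);hd=P(p+R@[0,0,.155-.041])
    print(n,'foot px',a,'head',hd)
    s2=55 if n!='wrist' else 75
    c=((a+hd)/2).astype(int);y0=max(c[1]-s2,0);x0=c[0]-s2
    cr=cv2.resize(J[y0:y0+2*s2,x0:x0+2*s2],(264,264),interpolation=cv2.INTER_CUBIC);k=132/s2
    for q,col in((a,(0,255,0)),(hd,(255,255,0))):cv2.circle(cr,tuple(((q-[x0,y0])*k).astype(int)),3,col,-1)
    print('origin',x0,y0,'scale',k);out.append(cr)
cv2.imwrite('pics/g3.png',np.hstack(out))
E
```

```text
t 8.6 tcp [0.5102 0.185  0.3217] toolx ang -172.23 toolz [-0.0306 -0.0055 -0.9995] jaw 97.77 shift [-0.001   0.0009  0.0017] | 0.002 F [ 0.5  0.8 -1.8] w 0.0235
spin -0.004 q [ 0.13  0.33  1.28 -0.    1.56 -1.57]
foot if straight [0.5054 0.1841 0.1668] [[-0.9904 -0.1352 -0.0306]
 [-0.1351  0.9908 -0.0055]
 [ 0.0311 -0.0013 -0.9995]]
scene foot px [301.0119 114.2666] head [302.6151 103.3895]
origin 246 53 scale 2.4
side foot px [215.9892 247.1918] head [213.8232 225.3515]
origin 159 181 scale 2.4
wrist foot px [255.2155 175.1346] head [255.0697 188.8357]
origin 180 106 scale 1.76
```

View pics/g3.png

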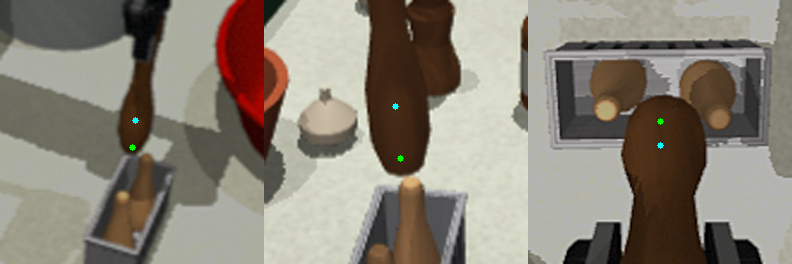

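```bash
python3 - <<'E'
from h import *
np.set_printoptions(precision=4,suppress=True)
w=lambda x,y:(180+x/1.76,106+y/1.76)
X=np.array([wonz(*w(*c),.08) for c in((19,52),(238,47),(240,150),(25,147))]);print(X[:,:2],X.mean(0)[:2],np.linalg.norm(X-np.roll(X,-1,0),axis=1))
r=wonz(*w(77,107),.124);l=wonz(*w(191,118),.124);print('R',r,'L',l,'mid',(r+l)/2,'gap',np.linalg.norm(r-l)-.044)
for n,R,L in(('scene',(297.2,134.4),(306.8,118.6)),('side',(220.7,257.1),(206.7,285.2))):
    r,l=onz(n,*R,.124),onz(n,*L,.124);print(n,r,l,(r+l)/2)
E
```

```text
[[0.4895 0.105 ]
 [0.4664 0.2495]
 [0.5368 0.2644]
 [0.5552 0.1144]] [0.512  0.1833] [0.1464 0.072  0.1511 0.0663]
R [0.5114 0.1509 0.124 ] L [0.5088 0.2205 0.124 ] mid [0.5101 0.1857 0.124 ] gap 0.025638975912826517
scene [0.5153 0.1489 0.124 ] [0.511  0.2164 0.124 ] [0.5131 0.1827 0.124 ]
side [0.5099 0.156  0.124 ] [0.5074 0.2244 0.124 ] [0.5087 0.1902 0.124 ]
```

Call:
servo_tool:
  plan:
    - [[-0.0075,0.001,0.01],0,1]
    - [[0,0,0.015],0,1]
    - [[0,0,0.02],0,1]
    - [[0,0,0.015],0,1]
    - [[0,0,0],0,1]

```text
time: 9.38
ee_pos: [0.5143, 0.1879, 0.2533]
tool_rot: [-0.069, 0.997, -0.002, -0.019]
wrist_force: [-0.3, -0.3, -1.9]
grip_width: 0.0236
```

```bash
python3 - <<'E'
from h import *
np.set_printoptions(precision=4,suppress=True)
s,p,R=tool();f=p+R@[0,0,.155];print('foot',f)
go(p+[.511,.186,.06]-f,98)
E
```

```text
foot [0.5083 0.1869 0.0984]
t 9.38 tcp [0.5143 0.1879 0.2533] toolx ang -172.13 toolz [-0.0384 -0.0063 -0.9992] jaw 97.87 shift [-0.004  -0.0013  0.0383] | 0.039 F [-0.3 -0.3 -1.9] w 0.0236
spin -0.002 q [ 0.14  0.38  1.39 -0.    1.42 -1.57]
```

Call:
servo_tool:
  plan:
    - [[-0.004,-0.001,0.006],0,1]
    - [[0,0,0.008],0,1]
    - [[0,0,0.008],0,1]
    - [[0,0,0.008],0,1]
    - [[0,0,0.005],0,1]
    - [[0,0,0],0,1]

```text
time: 10.12
ee_pos: [0.5175, 0.1873, 0.2161]
tool_rot: [-0.069, 0.997, -0.002, -0.019]
wrist_force: [-0.4, -0.2, -2.6]
grip_width: 0.0237
```

```bash
python3 - <<'E'
from h import *
np.set_printoptions(precision=4,suppress=True)
s,p,R=tool();f=p+R@[0,0,.155];print('foot',f)
go(p+[.511,.186,.03]-f,98)
out=[]
for n in('scene','side','wrist'):
    I=viewer.camera(n);P=wproj if n=='wrist' else (lambda X:proj(n,X))
    a=P(f);hd=P(p+R@[0,0,.155-.041]);s2=45 if n!='wrist' else 65
    c=((a+hd)/2).astype(int);y0=max(c[1]-s2,0);x0=c[0]-s2;k=132/s2
    cr=cv2.resize(I[y0:y0+2*s2,x0:x0+2*s2],(264,264),interpolation=cv2.INTER_CUBIC)
    for q,col in((a,(0,255,0)),(hd,(255,255,0))):cv2.circle(cr,tuple(((q-[x0,y0])*k).astype(int)),2,col,-1)
    out.append(cr)
cv2.imwrite('pics/g4.png',np.hstack(out))
E
```

```text
foot [0.5117 0.1863 0.0612]
t 10.12 tcp [0.5175 0.1873 0.2161] toolx ang -172.12 toolz [-0.0375 -0.0062 -0.9993] jaw 97.88 shift [-0.0005 -0.0002  0.0312] | 0.031 F [-0.4 -0.2 -2.6] w 0.0237
spin -0.002 q [ 0.13  0.41  1.44 -0.    1.33 -1.57]
```

View pics/g4.png

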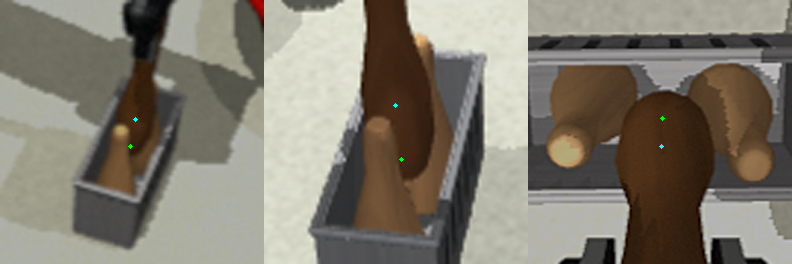

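The pestle is centred between the two mashers (wrist crop: foot (662,118), mashers (568,150) and (752,160)), and slow steps don't add tilt. I'll continue down slowly.

Call:
servo_tool:
  plan:
    - [[-0.001,0,0.005],0,1]
    - [[-0.0002,0,0.005],0,1]
    - [[-0.0002,0,0.005],0,1]
    - [[-0.0002,0,0.005],0,1]
    - [[-0.0002,0,0.005],0,1]
    - [[0,0,0],0,1]

```text
time: 11.02
ee_pos: [0.5187, 0.1872, 0.1899]
tool_rot: [-0.069, 0.997, -0.002, -0.018]
wrist_force: [-0.4, -0.4, -2.4]
grip_width: 0.0235
```

Call:
servo_tool:
  plan:
    - [[-0.0002,0,0.004],0,1]
    - [[-0.0002,0,0.004],0,1]
    - [[0,0,0],0,1]

```text
time: 11.4
ee_pos: [0.519, 0.1874, 0.1817]
tool_rot: [-0.069, 0.997, -0.002, -0.018]
wrist_force: [-0.8, -0.7, -2.7]
grip_width: 0.024
```

Call:
servo_tool:
  plan:
    - [[0.001,0,0.004],0,1]
    - [[0,0,0.004],0,1]
    - [[0,0,0.004],0,1]
    - [[0,0,0],0,1]

```text
time: 11.9
ee_pos: [0.5175, 0.1874, 0.169]
tool_rot: [-0.069, 0.997, -0.002, -0.018]
wrist_force: [-0.3, 0.6, -2.5]
grip_width: 0.0236
```

Call:
servo_tool:
  plan:
    - [[0,0,0.003],0,1]
    - [[0,0,0.003],0,1]
    - [[0,0,0],0,1]

```text
time: 12.28
ee_pos: [0.5173, 0.1874, 0.1626]
tool_rot: [-0.069, 0.997, -0.002, -0.018]
wrist_force: [0.7, 0.5, -2.3]
grip_width: 0.0236
```

```bash
python3 - <<'E'
from h import *
np.set_printoptions(precision=4,suppress=True)
s,p,R=tool();f=p+R@[0,0,.155];print('foot',f,s['wrist_force'],s['torque'])
go(p+[.511,.186,.004]-f,98)
out=[]
for n in('scene','side','wrist'):
    I=viewer.camera(n);P=wproj if n=='wrist' else (lambda X:proj(n,X))
    hd=P([.511,.186,.09]);s2=45 if n!='wrist' else 75
    c=hd.astype(int);y0=max(c[1]-s2,0);x0=c[0]-s2;k=132/s2
    out.append(cv2.resize(I[y0:y0+2*s2,x0:x0+2*s2],(264,264),interpolation=cv2.INTER_CUBIC))
cv2.imwrite('pics/g5.png',np.hstack(out))
E
```

```text
foot [0.5118 0.1865 0.0077] [ 0.699   0.5409 -2.3064] [ 0.0948 -0.0313  0.0149]
t 12.28 tcp [0.5173 0.1874 0.1626] toolx ang -172.12 toolz [-0.0352 -0.0056 -0.9994] jaw 97.88 shift [ 0.0007 -0.0004  0.0037] | 0.004 F [ 0.7  0.5 -2.3] w 0.0236
spin -0.002 q [ 0.13  0.46  1.51 -0.    1.21 -1.57]
```

View pics/g5.png

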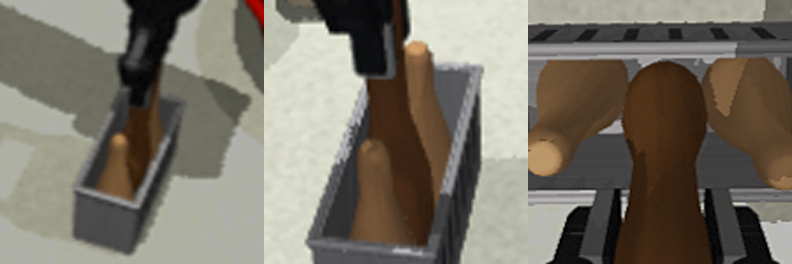

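Both mashers have eased outwards and stand upright, with the pestle seated between them. I'll go down the last few mm until contact.

Call:
servo_tool:
  plan:
    - [[0,0,0.002],0,1]
    - [[0,0,0.0015],0,1]
    - [[0,0,0],0,1]

```text
time: 12.8
ee_pos: [0.5173, 0.1874, 0.1593]
tool_rot: [-0.069, 0.997, -0.002, -0.017]
wrist_force: [-0.0, -0.1, -2.2]
grip_width: 0.0236
```

Call:
servo_tool:
  plan:
    - [[0,0,0.001],0,1]
    - [[0,0,0],0,1]
  force: 30

```text
time: 13.05
ee_pos: [0.5178, 0.1875, 0.1592]
tool_rot: [-0.069, 0.998, -0.001, -0.016]
wrist_force: [-1.1, -0.3, -2.4]
grip_width: 0.0237
```

Call:
servo_tool:
  plan:
    - [[0,0,0.001],0,1]
    - [[0,0,0],0,1]

```text
time: 13.3
ee_pos: [0.5182, 0.1875, 0.1592]
tool_rot: [-0.069, 0.998, -0.001, -0.016]
wrist_force: [-0.6, -0.4, -0.6]
grip_width: 0.0237
```

Call:
servo_tool:
  plan:
    - [[0.002,0,0.002],0,1]
    - [[0.002,0,0.001],0,1]
    - [[0,0,0],0,1]
  force: 20

```text
time: 13.68
ee_pos: [0.5158, 0.1872, 0.1592]
tool_rot: [-0.069, 0.998, -0.001, -0.012]
wrist_force: [0.3, 0.9, -1.8]
grip_width: 0.0234
```

```bash
python3 - <<'E'
from h import *
np.set_printoptions(precision=4,suppress=True)
s,p,R=tool();f=p+R@[0,0,.155];print('foot',f,s['wrist_force'],s['torque'])
go(p+[0,0,.0],98)
E
```

```text
foot [0.5121 0.1866 0.0042] [ 0.3014  0.9135 -1.8312] [ 0.0786  0.0065 -0.0329]
t 13.68 tcp [0.5158 0.1872 0.1592] toolx ang -172.12 toolz [-0.0236 -0.004  -0.9997] jaw 97.88 shift [0. 0. 0.] | 0.0 F [ 0.3  0.9 -1.8] w 0.0234
spin -0.002 q [ 0.13  0.46  1.53 -0.    1.18 -1.57]
```

Call:
servo_tool:
  plan:
    - [[0.002,0,0.002],0,1]
    - [[0.002,0,0.002],0,1]
    - [[0,0,0.001],0,1]

```text
time: 14.05
ee_pos: [0.5148, 0.1871, 0.159]
tool_rot: [-0.069, 0.998, -0.001, -0.006]
wrist_force: [-0.9, -0.2, 5.7]
grip_width: 0.0236
```

```bash
python3 - <<'E'
from h import *
np.set_printoptions(precision=4,suppress=True)
s,p,R=tool();f=p+R@[0,0,.155];print('foot',f,s['wrist_force'],s['torque'])
go(p+[0,0,.0],98)
E
```

```text
foot [0.5129 0.1867 0.004 ] [-0.8502 -0.2041  5.7351] [ 0.0773  0.163  -0.0658]
t 14.05 tcp [0.5148 0.1871 0.159 ] toolx ang -172.12 toolz [-0.0119 -0.0023 -0.9999] jaw 97.88 shift [0. 0. 0.] | 0.0 F [-0.9 -0.2  5.7] w 0.0236
spin -0.002 q [ 0.13  0.45  1.54 -0.    1.17 -1.57]
```

The foot is on the floor (z 0.004, 5.7 N reaction) and nearly upright. I'll release slowly and retreat straight up.

Call:
servo_tool:
  plan:
    - [[0,0,0],0,0.7]
    - [[0,0,0],0,0.6]
    - [[0,0,0],0,0.45]
    - [[0,0,0],0,0.3]
    - [[0,0,0],0,0.3]
    - [[0,0,0],0,0.3]

```text
time: 14.8
ee_pos: [0.5142, 0.1868, 0.1576]
tool_rot: [-0.069, 0.998, -0.001, -0.007]
wrist_force: [-0.5, 0.0, 1.0]
grip_width: 0.0598
```

```bash
python3 - <<'E'
from h import *
s,p,R=tool();go(p,98)
I=viewer.camera('wrist');D=viewer.camera('side');S=viewer.camera('scene')
q=proj('side',[.511,.186,.1]).astype(int);r=proj('scene',[.511,.186,.1]).astype(int)
cv2.imwrite('pics/g6.png',np.hstack([cv2.resize(I,(400,300)),cv2.resize(D[q[1]-75:q[1]+75,q[0]-100:q[0]+100],(400,300))]))
E
```

```text
t 14.8 tcp [0.5142 0.1868 0.1576] toolx ang -172.13 toolz [-0.0146 -0.0029 -0.9999] jaw 97.87 shift [0. 0. 0.] | 0.0 F [-0.5  0.   1. ] w 0.0598
spin -0.002 q [ 0.13  0.45  1.54 -0.    1.17 -1.57]
```

View pics/g6.png

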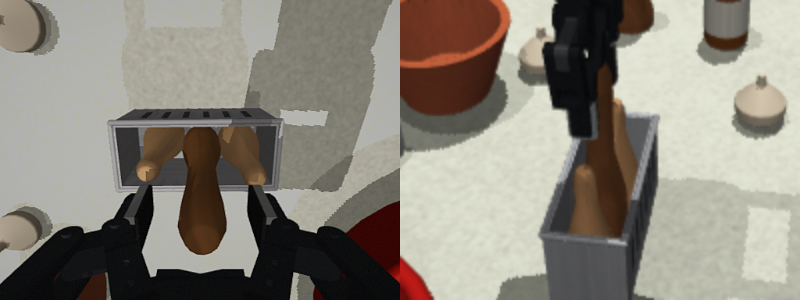

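The fingers are open and clear on both sides. The pestle stands at wrist (203,190) with a masher on each side. I'll retreat up.

Call:
servo_tool:
  plan:
    - [[0,0,-0.005],0,0.3]
    - [[0,0,-0.01],0,0.3]
    - [[0,0,-0.02],0,0.3]
    - [[0,0,-0.03],0,0.3]
    - [[0,0,-0.03],0,0.3]
    - [[0,0,-0.03],0,0.3]
    - [[0.03,0,-0.01],0,0.3]
    - [[0.03,0,0],0,0.3]
    - [[0,0,0],0,0.3]
    - [[0,0,0],0,0.3]

```text
time: 16.2
ee_pos: [0.4557, 0.1788, 0.3046]
tool_rot: [-0.069, 0.998, -0.001, -0.004]
wrist_force: [-0.1, 0.0, 0.7]
grip_width: 0.0599
```

```bash
python3 - <<'E'
from h import *
s,p,R=tool();go(p,98)
D=viewer.camera('side');S=viewer.camera('scene');W=viewer.camera('wrist')
q=proj('side',[.511,.186,.1]).astype(int);r=proj('scene',[.511,.186,.1]).astype(int)
print('predicted upright pestle: top/foot side',proj('side',[.512,.187,.194]),proj('side',[.512,.187,.03]),'scene',proj('scene',[.512,.187,.194]),'wrist',wproj([.512,.187,.194]),'origins',q-[66,80],r-[45,55])
a=cv2.resize(D[q[1]-80:q[1]+80,q[0]-66:q[0]+67],(330,400));b=cv2.resize(S[r[1]-55:r[1]+55,r[0]-45:r[0]+46],(330,400))
cv2.imwrite('pics/g7.png',np.hstack([a,b]));cv2.imwrite('pics/w7.png',W)
E
```

```text
t 16.2 tcp [0.4557 0.1788 0.3046] toolx ang -172.13 toolz [-0.0072 -0.0019 -1.    ] jaw 97.87 shift [0. 0. 0.] | 0.0 F [-0.1  0.   0.7] w 0.0599
spin -0.002 q [ 0.13  0.2   1.49 -0.    1.46 -1.57]
predicted upright pestle: top/foot side [210.33179742 233.25765871] [215.61133241 311.09154474] scene [304.42346875 107.25177271] wrist [256.61309129 253.51122878] origins [148 199] [256  76]
```

View pics/g7.png

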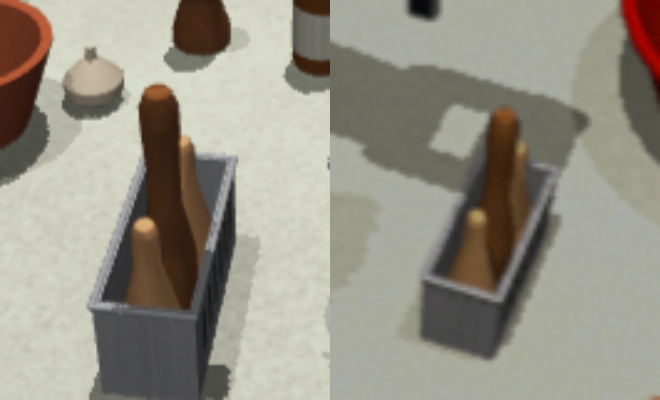

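The pestle top appears at side crop (158,93) and scene crop (505,113). An upright pestle is predicted at (155,86) and (506,114), so it stands upright with a masher on each side. Handing in.

```bash
python3 -c "
from h import *
print(ticket.hand_in())"
```

```text
the job is handed in; nothing more can be done
None
```

The plain brown pestle is back in the caddy, head down between the two mashers, and the job is handed in at about 16 s on the robot's clock. I gripped it 160 mm above the foot and lowered it slowly, and both mashers slid outwards as it went in.

- **Seating:** the pestle reached the caddy floor (foot z ≈ 4 mm), with a 5.7 N reaction at the wrist. That was the largest force read at the end of any move. I then opened the fingers gradually and backed away clear of everything.
- **Last check:** in the scene view the pestle's top was within about 1 px of where an upright pestle should appear. In the side view it was about 3 px lower than that. Both mashers were standing, one on either side.
- **What did not go to plan:** the tool picked up about 2° of tilt while carrying and turning the pestle. I reduced this to about 0.7° by pressing lightly on the floor before letting go.

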